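# Shut down the laminator corner

## Robot

A 6-joint arm with a two-finger parallel gripper is mounted at the origin on the work surface. World frame = base frame: x ahead of the robot, y to its left, z up, the work surface at z = 0. Lengths are in mm, angles in rad, forces in N, time in s.
With the tool pointing down it reaches from about 300 to 775 mm from the base axis. Payload 14.6 kg.
Tool frame: the origin (TCP) lies between the finger pads; the fingertips stand manip.nose_length ahead of it and the grasp point (between the pads) lies 11 mm behind it (manip.nose_length is the distance from the TCP to the fingertips, in mm); z points along the fingers, y is the line along which they close (so a half turn about z gives the same grasp; the last joint's range is limited). The gripper opens to 94 mm and grips with 3 to 60 N. Pads are 16 mm wide; open, the fingers measure 119 mm over their backs; the gripper's body (75 mm by 177 mm) begins 78 mm behind the grasp point.
Start: joints at [1.107, 0.3, 1.521, -0, 1.321, -0.067], TCP at [212.554, 507.257, 213.446] pointing down, gripper open.
Joint ranges: [-3.03, 3.03], [-0.79, 2.21], [0.23, 2.52], [-1.04, 4.18], [0, 3.07], [-2.55, 2.55]. Speed limits (rad/s): [2.22, 2.22, 2.57, 3.14, 3.14, 3.14].

## Interface

Orientations are given as [roll, pitch, yaw] about the fixed x, y, z axes, in that order (R = Rz(yaw) Ry(pitch) Rx(roll)).
In Python, from cell import manip, cams, job gives the robot as it stands.
- The arm moves only by the tool jog_arm, never from a script. Its argument "commands" is a list of rows, each an object of numbers: "dx", "dy", "dz": the shift along the tool's x, y, z each as a share of 40 mm, from -1 to 1; "ax", "ay", "az": the turn, a rotation vector about the tool's x, y, z each as a share of 10 degrees, from -1 to 1; "gripper": the closure, from 0 (fully open) to 1 (shut). A call has 1 to 10 rows; each row shifts and turns the commanded pose from where the row before left it, along the tool's axes as they then stand; what a row does not reach is not made up. A row lasts 1/8 s, in which the tool goes at most 62.5 mm and 10.7 degrees, less where a joint would pass 70% of its speed; a pose out of reach is approached as far as the arm can. A call with a number of a shift or a turn outside -1 to 1 is refused whole. A call with a gripper value outside its range is refused whole. The fingers move at their own pace and stop on an object; "squeeze" is the grip in N (left out, the last holds). Time passes only in rows, so rows that do not move let the fingers close. It gives the time, the measured TCP pose, the force, the opening and the grip force at its end, in the units of the state.
- manip.read_state(): the state, without advancing time (a new reading comes with each control period).
- cams.camera(name): name is "side" or "top"; returns a dict with "image" (420x560x3 uint8, red, green, blue), "fx", "fy", "cx", "cy" (pixels), "world_to_cam" (4x4, takes a point from world to camera coordinates). Camera axes: x right, y down, z forward; pixel columns grow to the right and rows downward; lengths in mm; the calibration is good to about 2 mm. A picture is of the moment at which its call begins. There is no depth.
- job.sign_off(): hands the job in; it is judged then, once.
The state is a dict: "clock": time; "joints": joint angles; "qd": joint speeds; "effort": joint torques, N m; "eef_pos": TCP position; "eef_rot": TCP orientation; "wrist_force": force on the tool from outside, world axes, zero at the start; "moment": the same for the moment, N m; "finger_gap": finger opening in mm; "finger_force": force on a finger pad.
Only numpy, scipy, OpenCV 4.12 (cv2) and the standard library are available. Lean on these libraries where they do the work, as an engineer would, in place of code of your own. Each camera call takes 0.05 s, during which the arm holds its last target. There are 200 camera calls.

## Task

Shut the laminator down for the night by pressing its controls in this order: first push its yellow roller-release key fully down so that it latches, then press the blue standby key fully down and let it up, and last press the red rocker on the power block to off. Do not press the green start key or the black rocker, pick nothing up, do not shift the power block, and leave everything else where it stands.

Things in the scene. Friction and masses are not known exactly. Their poses are not given: they have to be found in the camera images.
- laminator: Grey desk laminator with a dark control strip on its top and its entry slot towards the robot, 130 mm (x) by 350 mm (y) by 70 mm high, plus a clear 45 mm entry tray on its -x side. Fixed to the table. Origin at the centre of its underside; z up, y along its length.
- release_key_top (a point): Yellow oblong roller-release key on the laminator, cap 28 x 38 mm; origin of the point at the centre of the cap's top face, 15 mm above the laminator's top when up (85 mm above the table). The top face is level; z up. It moves down with the key. Caps of neighbouring keys lie 66 mm apart, centre to centre, in a row along the laminator's y; which key has which of the three places changes. 
- release_key (a joint): Travel of the yellow release key in m: 0 up, 0.006 fully down. A push latch: takes about 3 to 4 N and stays down where it is left.
- standby_key_top (a point): Round blue standby key on the laminator, cap 32 mm across; origin of the point at the centre of the cap's top face, 15 mm above the laminator's top when up (85 mm above the table). The top face is level; z up. It moves down with the key. 
- standby_key (a joint): Travel of the blue key in m: 0 up, 0.006 fully down. Sprung: starts to move at 1.5 N, fully down at 5 N, comes back up when let go. A press counts from 0.0045.
- start_key_top (a point): Round green start key on the laminator, cap 32 mm across, not to be pressed; origin of the point at the centre of the cap's top face, 15 mm above the laminator's top when up (85 mm above the table). The top face is level; z up. It moves down with the key. 
- start_key (a joint): Travel of the green start key in m: 0 up, 0.006 fully down. Sprung like the blue key.
- power_block: White weighted power block, 105 mm (x) by 160 mm (y), its top 45 mm above the table, 1.3 to 2 kg, standing loose on rubber feet. It carries the red rocker 38 mm to its +y side and the black rocker 38 mm to its -y side. Origin at the centre of its underside, z up.
- red_rocker_off (a point): Red rocker of the power block (the laminator's supply). Two flat halves, each 30 mm long (block's x) and 32 mm wide, meet in a shallow V at the hinge; the 'on' half (-x side) has a white line, the plain 'off' half is to +x. On: the 'off' half slopes up from 52 to 62 mm above the table. This point: top face of the 'off' half, 20 mm from the hinge, mid-width; press straight down here.
- red_rocker (a joint): Angle of the red rocker in rad: 0 on (as it starts), 0.36 fully off ('off' half level at 52 mm, 'on' half standing up). Needs about 2 to 3 N at the outer end of the raised half and stays where it is left.
- black_rocker_off (a point): Black rocker of the power block (another machine's supply), not to be pressed; same shape as the red one, the same point on its 'off' half.
- black_rocker (a joint): Angle of the black rocker in rad: 0 on (as it starts), 0.36 off.
- cone_a: Brown pine cone, 54 mm across, 75 mm high, standing on the table in front of the laminator. Origin at its foot.
- cone_b: Another such pine cone. Origin at its foot.
- pencil_cup: Blue cup of coloured pencils, 72 mm across, 150 mm high with the pencils, behind the laminator's +y end. Origin at its foot.
- tape_roll: Tan tape roll, 48 mm across, 18 mm high, lying on the laminator's top near its -y end. Origin at the centre of its underside.
- card_stack: Stack of brown reindeer cards with a red nose, 85 x 70 x 14 mm, in front of the laminator. Origin at the centre of its underside.
- glue_stick: Glue stick, 30 mm across, 85 mm high, standing in front of the power block (its -x side). Origin at its foot.
- glue_gun: Black glue gun with a yellow nozzle lying behind the power block, about 150 x 100 x 36 mm. Origin under its body.
Mind the look-alikes: they are no part of the job. Leave any purple or turquoise look-alike of the power_block alone.

How it is judged (in metres and radians):
On the way, in this order (a step that is already met when the one before it is completed fails the run):
1. the yellow release key is pushed down (value of joint release_key above 0.0045 m and value of joint standby_key below 0.001 m and value of joint red_rocker below 0.1 rad), for 0.1 s.
2. the blue standby key is pressed down, the red rocker still on (value of joint standby_key above 0.0045 m and value of joint red_rocker below 0.1 rad), for 0.05 s.
3. the blue key is up again and the red rocker is pressed to off (value of joint red_rocker above 0.28 rad and value of joint standby_key below 0.001 m), for 0.1 s.
At the end, for the whole second after the job is handed in: Yellow key down (at least 4.5 of its 6 mm), blue and green keys up (within 1 mm), red rocker off (at least 0.28 of 0.36 rad), black rocker still on, the power block within 15 mm of where it stood and at rest (all of step 3 and value of joint release_key above 0.0045 m and value of joint start_key below 0.001 m and value of joint black_rocker below 0.08 rad and distance of power_block from where it was at the start of the episode below 0.015 m and linear speed of power_block below 0.02 m/s); the robot touches nothing.
It fails at once if the blue key is pressed or the red rocker switched before the yellow key is down (value of joint release_key below 0.004 m and (value of joint standby_key above 0.003 m or value of joint red_rocker above 0.18 rad)).
It fails at once if the green start key is pressed (3 mm or more) (value of joint start_key above 0.003 m).
It fails at once if the black rocker is switched (value of joint black_rocker above 0.12 rad).
It fails at once if the power block is lifted, or shifted by more than 15 mm (distance of power_block from where it was at the start of the episode above 0.015 m or height (world z) of power_block above 0.01 m).
It fails at once if another thing is picked up, knocked over or shifted by more than 25 mm (distance of any of cone_a, cone_b, pencil_cup, tape_roll, card_stack, glue_stick, glue_gun from where it was at the start of the episode above 0.025 m or angle between any of cone_a, cone_b, pencil_cup, tape_roll, card_stack, glue_stick, glue_gun's own z axis and vertical above 0.5 rad).
It also fails if it takes over 45 s, if anything falls off the work surface, if the arm or the gripper's body presses on something with over 40 N, if the wrist force passes 120 N, or if a joint passes its speed limit or range.

## Working session

There is one attempt and no reset: what is moved stays moved. The work goes in short steps, Python scripts to look and compute and a tool call to move; the robot and the scene stay as the last step left them, time stands still between calls to the robot, and variables do not carry over. Pictures are saved under pics/ and viewed, at most 10 in all, crops included, and the job is handed in when it is done.

Besides the shell and the picture viewer there is one more tool, called as name([rows], argument=value, ...), one row to a line, values as JSON. jog_arm: Moves the arm, as the interface text tells. Shift numbers are shares of 40 mm and turn numbers shares of 10 degrees, none past 1 either way. Its arguments: {"type":"object","properties":{"commands":{"type":"array"},"squeeze":{"type":"number"}},"required":["commands"]}

```bash
mkdir -p pics
python3 - <<'E'
from cell import manip, cams
import cv2,pickle
d={}
for n in("side","top"):
    c=cams.camera(n);d[n]=c;cv2.imwrite(f"pics/{n}0.png",c["image"][:,:,::-1])
    print(n,c["fx"],c["cx"],c["cy"],c["world_to_cam"].round(3).tolist())
pickle.dump(d,open("c0.pkl","wb"))
print(manip.read_state(),manip.nose_length)
E
```

```text
side 486.54289066531845 279.11937694213884 213.04900093379774 [[0.748, -0.663, 0.013, -416.112], [-0.459, -0.532, -0.712, 320.415], [0.479, 0.526, -0.702, 1156.87], [0.0, 0.0, 0.0, 1.0]]
top 405.3023423883653 281.38205701360425 202.82349057127178 [[-0.008, -1.0, 0.0, -29.864], [-0.991, 0.008, -0.133, 523.178], [0.133, -0.001, -0.991, 992.01], [0.0, 0.0, 0.0, 1.0]]
{'clock': 0.1, 'joints': array([ 1.10740089e+00,  3.00395415e-01,  1.52153483e+00,  2.38467006e-05,
        1.32068288e+00, -6.66247670e-02]), 'qd': array([ 0.0009108 , -0.00078015, -0.00054818,  0.00089948,  0.00126857,
       -0.00080715]), 'effort': array([ 2.09300859e-03, -5.32649732e+01, -3.53280544e+01,  7.09508755e-02,
        2.36222288e-02, -6.82614609e-05]), 'eef_pos': array([212.44997799, 507.0629218 , 212.94740069]), 'eef_rot': array([-3.14057598e+00, -9.09860241e-05,  2.74481602e+00]), 'wrist_force': array([-0.08499361,  0.35476212, -0.47648601]), 'moment': array([-0.0235769 , -0.04092737, -0.05011415]), 'finger_force': 0.0, 'finger_gap': 94.04780742473979} 8.0
```

View pics/top0.png

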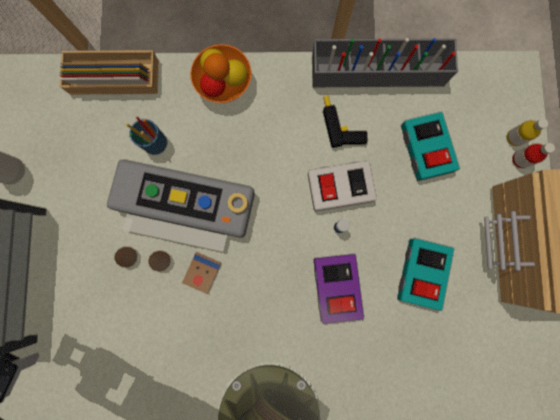

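View pics/side0.png

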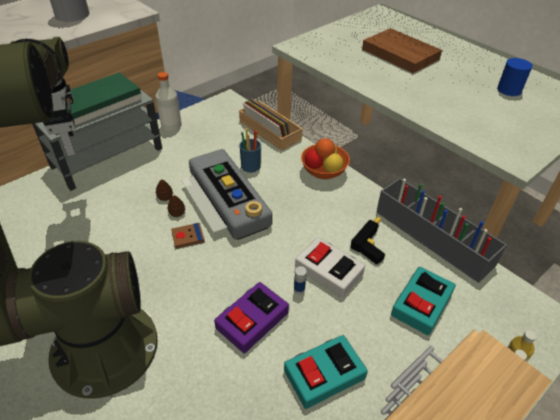

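The top view shows the laminator with green at (152,190), yellow at (178,197) and blue at (205,202). The white block is at (342,186), with its red rocker at (328,187) and black at (357,182).

Things that could be mistaken for the targets:
- **Red rocker:** white block (328,187), purple block (341,304), turquoise blocks (437,158) and (426,290). I choose the white one.
- **Yellow key:** key (178,197), yellow fruit (236,72), glue-gun nozzle (327,101). I choose the oblong key.
- **Blue key:** key (205,202), pencil cup (147,135), card edge (207,261). I choose the round key.

```bash
cat > h.py <<'E'
import numpy as np,cv2
def ray(c,u,v):
    T=np.array(c["world_to_cam"]);R=T[:3,:3]
    return -R.T@T[:3,3], R.T@np.array([(u-c["cx"])/c["fx"],(v-c["cy"])/c["fy"],1])
def onz(c,p,z):
    o,d=ray(c,*p);return o+d*(z-o[2])/d[2]
def cross(a,p,b,q):
    o,d=ray(a,*p);O,D=ray(b,*q);s=np.linalg.lstsq(np.c_[d,-D],O-o,rcond=None)[0]
    A,B=o+d*s[0],O+D*s[1];return (A+B)/2,np.linalg.norm(A-B)
HUE={"yellow":(22,34),"blue":(105,125),"green":(45,85),"red":(0,8)}
def blob(c,col,box,smin=130,vmin=60):
    x0,y0,x1,y1=box;h=cv2.cvtColor(c["image"],cv2.COLOR_RGB2HSV)[y0:y1,x0:x1]
    lo,hi=HUE[col];m=cv2.inRange(h,(lo,smin,vmin),(hi,255,255))
    if col=="red":m|=cv2.inRange(h,(172,smin,vmin),(180,255,255))
    k=max(cv2.findContours(m,cv2.RETR_EXTERNAL,cv2.CHAIN_APPROX_NONE)[0],key=cv2.contourArea)
    (u,v),wh,a=cv2.minAreaRect(k);return (u+x0,v+y0),wh,a,cv2.boxPoints(((u+x0,v+y0),wh,a))
E
python3 - <<'E'
import pickle,cv2,numpy as np
from h import *
d=pickle.load(open("c0.pkl","rb"));t,s=d["top"],d["side"]
bt={"yellow":(164,184,192,211),"blue":(192,190,219,215),"green":(140,178,166,203),"red":(316,170,340,205)}
bs={"yellow":(218,172,240,192),"blue":(226,184,248,204),"green":(208,160,230,178),"red":(300,236,336,268)}
for k in bt:
    p,w,a,_=blob(t,k,bt[k]);q,w2,a2,_=blob(s,k,bs[k])
    z=85 if k!="red" else 55
    print(k,np.round(p,1),np.round(w,1),np.round(q,1),np.round(w2,1),"top@z",onz(t,p,z).round(1),"side@z",onz(s,q,z).round(1),"tri",[np.round(x,1) for x in cross(t,p,s,q)])
print("corners red",[onz(t,c,55)[:2].round(0).tolist() for c in blob(t,"red",bt["red"])[3]])
h=cv2.cvtColor(t["image"],cv2.COLOR_RGB2HSV)[155:215,300:380]
m=cv2.morphologyEx(cv2.inRange(h,(0,0,165),(180,45,255)),cv2.MORPH_OPEN,np.ones((3,3)))
k=max(cv2.findContours(m,0,2)[0],key=cv2.contourArea);r=cv2.minAreaRect(k);print("block",r)
B=cv2.boxPoints(r)+[300,155];print([onz(t,c,45)[:2].round(0).tolist() for c in B])
cr=lambda c,x,y,w,h,f:cv2.resize(c["image"][y:y+h,x:x+w],None,fx=f,fy=f,interpolation=2)
A=np.hstack([cr(t,130,165,100,75,4),cr(t,300,155,100,75,4)]);Bm=np.hstack([cr(s,190,145,100,75,4),cr(s,285,220,100,75,4)])
cv2.imwrite("pics/crop.png",np.vstack([A,Bm])[:,:,::-1])
E
```

```text
yellow [177.5 195.9] [16.  11.6] [227.4 180.3] [11.6 10.3] top@z [535.2 216.4  85. ] side@z [534.9 212.5  85. ] tri [array([536.6, 216.8,  81.2]), np.float64(2.0)]
blue [204.3 201.6] [12.1 11.6] [236.5 193.5] [9. 9.] top@z [520.7 151.6  85. ] side@z [519.3 148.1  85. ] tri [array([521.6, 152.1,  80.8]), np.float64(0.8)]
green [151.5 190.5] [11. 11.] [218.4 168.2] [8. 8.] top@z [548.9 279.7  85. ] side@z [548.5 276.2  85. ] tri [array([550.1, 280.3,  81.6]), np.float64(1.7)]
red [327.4 186.6] [25.  14.1] [318.5 252.4] [12.  22.4] top@z [ 560.1 -149.5   55. ] side@z [ 560.3 -153.4   55. ] tri [array([ 561.8, -150.7,   51.1]), np.float64(2.4)]
corners red [[589.0, -128.0], [594.0, -163.0], [532.0, -171.0], [526.0, -136.0]]
block ((41.945404052734375, 29.408735275268555), (38.549686431884766, 60.905338287353516), 80.90972137451172)
[[604.0, -104.0], [628.0, -258.0], [530.0, -270.0], [507.0, -118.0]]
```

View pics/crop.png

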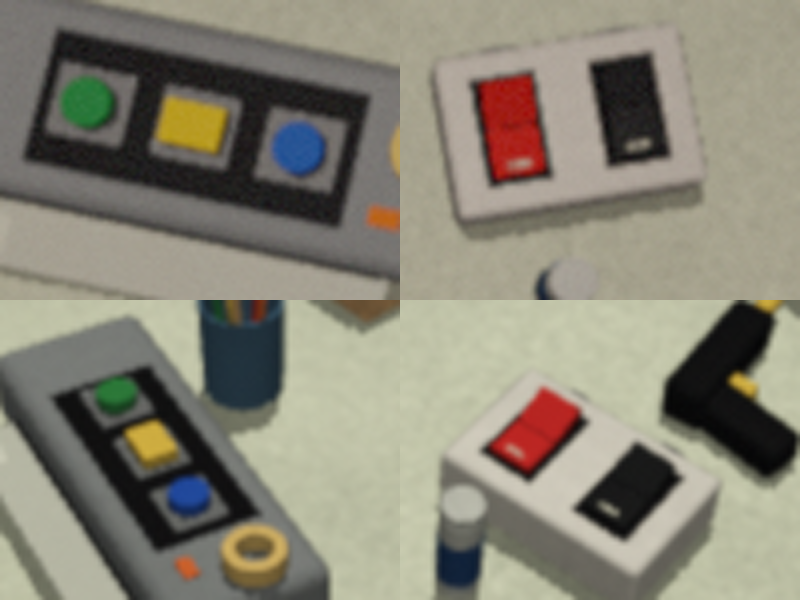

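The crop confirms the choices. The yellow key is oblong in the middle, blue is the round key at -y and green is at +y. The white block's red rocker has its white line at the -x end, so the off half is the plain +x one. Key spacing comes out at 66.5 and 64.8 mm against 66 nominal, and all the keys are within reach. Next I close the gripper and move over yellow at (535.5, 215).

jog_arm([
  {"gripper": 1, "dx": -1, "dy": -0.36},
  {"gripper": 1, "dx": -1, "dy": -0.36},
  {"gripper": 1, "dx": -1, "dy": -0.36},
  {"gripper": 1, "dx": -1, "dy": -0.36},
  {"gripper": 1, "dx": -1, "dy": -0.36},
  {"gripper": 1, "dx": -1, "dy": -0.36},
  {"gripper": 1, "dx": -1, "dy": -0.36},
  {"gripper": 1, "dx": -1, "dy": -0.36},
  {"gripper": 1, "dx": -1, "dy": -0.36},
  {"gripper": 1, "dx": -1, "dy": -0.36},
], squeeze=5)

```text
schema error: expected keys dx, dy, dz, ax, ay, az, gripper
```

jog_arm([
  {"gripper": 1, "dx": -0.25},
  {"gripper": 1, "dz": 1},
  {"gripper": 1, "dz": 1},
  {"gripper": 1},
  {"gripper": 1},
  {"gripper": 1},
])

```text
schema error: expected keys dx, dy, dz, ax, ay, az, gripper
```

All keys are needed in every row.

jog_arm([
  {"dx": -1, "dy": -0.36, "dz": 0, "ax": 0, "ay": 0, "az": 0, "gripper": 1},
  {"dx": -1, "dy": -0.36, "dz": 0, "ax": 0, "ay": 0, "az": 0, "gripper": 1},
  {"dx": -1, "dy": -0.36, "dz": 0, "ax": 0, "ay": 0, "az": 0, "gripper": 1},
  {"dx": -1, "dy": -0.36, "dz": 0, "ax": 0, "ay": 0, "az": 0, "gripper": 1},
  {"dx": -1, "dy": -0.36, "dz": 0, "ax": 0, "ay": 0, "az": 0, "gripper": 1},
  {"dx": -1, "dy": -0.36, "dz": 0, "ax": 0, "ay": 0, "az": 0, "gripper": 1},
  {"dx": -1, "dy": -0.36, "dz": 0, "ax": 0, "ay": 0, "az": 0, "gripper": 1},
  {"dx": -1, "dy": -0.36, "dz": 0, "ax": 0, "ay": 0, "az": 0, "gripper": 1},
  {"dx": -1, "dy": -0.36, "dz": 0, "ax": 0, "ay": 0, "az": 0, "gripper": 1},
  {"dx": -1, "dy": -0.36, "dz": 0, "ax": 0, "ay": 0, "az": 0, "gripper": 1},
], squeeze=5)

```text
clock: 1.35
eef_pos: [526.6, 218.7, 213.2]
eef_rot: [-3.141, -0.0, 2.745]
wrist_force: [-0.7, 0.8, 0.9]
finger_gap: 0.8
finger_force: 0.0
```

jog_arm([
  {"dx": -0.25, "dy": 0, "dz": 0, "ax": 0, "ay": 0, "az": 0, "gripper": 1},
  {"dx": 0, "dy": 0, "dz": 1, "ax": 0, "ay": 0, "az": 0, "gripper": 1},
  {"dx": 0, "dy": 0, "dz": 1, "ax": 0, "ay": 0, "az": 0, "gripper": 1},
  {"dx": 0, "dy": 0, "dz": 0, "ax": 0, "ay": 0, "az": 0, "gripper": 1},
  {"dx": 0, "dy": 0, "dz": 0, "ax": 0, "ay": 0, "az": 0, "gripper": 1},
  {"dx": 0, "dy": 0, "dz": 0, "ax": 0, "ay": 0, "az": 0, "gripper": 1},
])

```text
clock: 2.1
eef_pos: [535.6, 216.4, 135.3]
eef_rot: [3.14, 0.002, 2.745]
wrist_force: [0.1, 0.4, 0.1]
finger_gap: 0.7
finger_force: 0.0
```

Run:
```python
from cell import manip, cams
import cv2,numpy as np
s=cams.camera("side");t=cams.camera("top");print(manip.read_state()["eef_pos"])
for c,n in((s,"s"),(t,"t")):
    T=c["world_to_cam"]
    for p in ((535.5,215,85),(535.6,216.4,127)):
        q=T@np.r_[p,1];print(n,p,(c["fx"]*q[0]/q[2]+c["cx"]).round(1),(c["fy"]*q[1]/q[2]+c["cy"]).round(1))
f=lambda c,x,y:cv2.resize(c["image"][y:y+100,x:x+100],(400,400))
cv2.imwrite("pics/hover.png",np.hstack([f(s,180,120),f(t,130,140)])[:,:,::-1])
```

```text
[535.44299936 216.23181522 134.72082764]
s (535.5, 215, 85) 227.1 179.8
s (535.6, 216.4, 127) 225.9 168.8
t (535.5, 215, 85) 178.1 195.7
t (535.6, 216.4, 127) 172.9 193.0
```

View pics/hover.png

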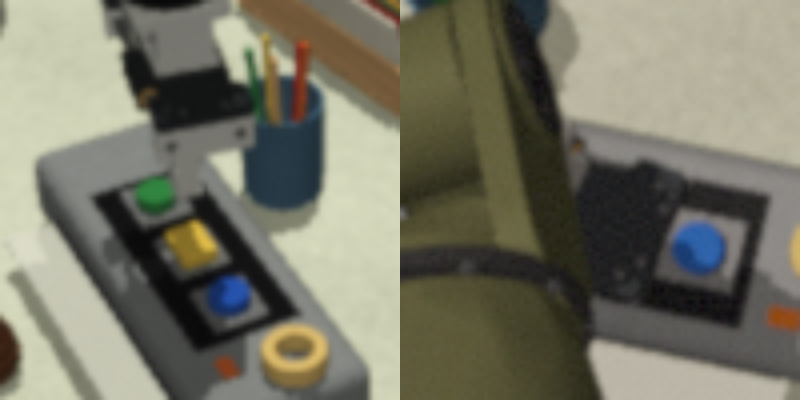

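The side crop shows the closed tip at full-image pixel (226,168), where the measured TCP predicts (226,169). It is lined up above the yellow key, with green clear beside it. I'll descend now.

jog_arm([
  {"dx": 0, "dy": 0, "dz": 0.95, "ax": 0, "ay": 0, "az": 0, "gripper": 1},
  {"dx": 0, "dy": 0, "dz": 0.1, "ax": 0, "ay": 0, "az": 0, "gripper": 1},
  {"dx": 0, "dy": 0, "dz": 0.08, "ax": 0, "ay": 0, "az": 0, "gripper": 1},
  {"dx": 0, "dy": 0, "dz": 0, "ax": 0, "ay": 0, "az": 0, "gripper": 1},
  {"dx": 0, "dy": 0, "dz": 0, "ax": 0, "ay": 0, "az": 0, "gripper": 1},
])

```text
clock: 2.82
eef_pos: [535.4, 216.2, 89.0]
eef_rot: [3.141, 0.001, 2.745]
wrist_force: [-0.1, -0.1, 2.7]
finger_gap: 0.5
finger_force: 1.4
```

jog_arm([
  {"dx": 0, "dy": 0, "dz": 0.05, "ax": 0, "ay": 0, "az": 0, "gripper": 1},
  {"dx": 0, "dy": 0, "dz": 0.03, "ax": 0, "ay": 0, "az": 0, "gripper": 1},
  {"dx": 0, "dy": 0, "dz": 0, "ax": 0, "ay": 0, "az": 0, "gripper": 1},
  {"dx": 0, "dy": 0, "dz": 0, "ax": 0, "ay": 0, "az": 0, "gripper": 1},
])

```text
clock: 3.32
eef_pos: [535.5, 216.1, 86.9]
eef_rot: [3.14, 0.001, 2.745]
wrist_force: [-5.9, -2.3, 17.6]
finger_gap: 0.7
finger_force: 8.9
```

The yellow key hit its stop at 17.6 N with the tip at 79 mm. Next I lift and go over blue at (520.5, 150.5).

jog_arm([
  {"dx": 0, "dy": 0, "dz": -0.75, "ax": 0, "ay": 0, "az": 0, "gripper": 1},
  {"dx": 0, "dy": 0, "dz": 0, "ax": 0, "ay": 0, "az": 0, "gripper": 1},
  {"dx": -0.15, "dy": -0.83, "dz": 0, "ax": 0, "ay": 0, "az": 0, "gripper": 1},
  {"dx": -0.15, "dy": -0.83, "dz": 0, "ax": 0, "ay": 0, "az": 0, "gripper": 1},
  {"dx": 0, "dy": 0, "dz": 0, "ax": 0, "ay": 0, "az": 0, "gripper": 1},
  {"dx": 0, "dy": 0, "dz": 0.6, "ax": 0, "ay": 0, "az": 0, "gripper": 1},
  {"dx": 0, "dy": 0, "dz": 0, "ax": 0, "ay": 0, "az": 0, "gripper": 1},
  {"dx": 0, "dy": 0, "dz": 0, "ax": 0, "ay": 0, "az": 0, "gripper": 1},
])

```text
clock: 4.32
eef_pos: [520.5, 150.6, 91.4]
eef_rot: [-3.141, -0.0, 2.745]
wrist_force: [-1.2, 0.2, 2.0]
finger_gap: 0.5
finger_force: 1.2
```

Run:
```python
from cell import cams
from h import *
s=cams.camera("side")
for k,b in {"yellow":(218,172,240,192),"blue":(226,184,248,204),"green":(208,160,230,178)}.items():print(k,np.round(blob(s,k,b)[0],1))
cv2.imwrite("pics/blue.png",cv2.resize(s["image"][120:220,180:280],(500,500))[:,:,::-1])
```

```text
yellow [225. 181.]
blue [236.4 195.3]
green [218.5 168.5]
```

View pics/blue.png

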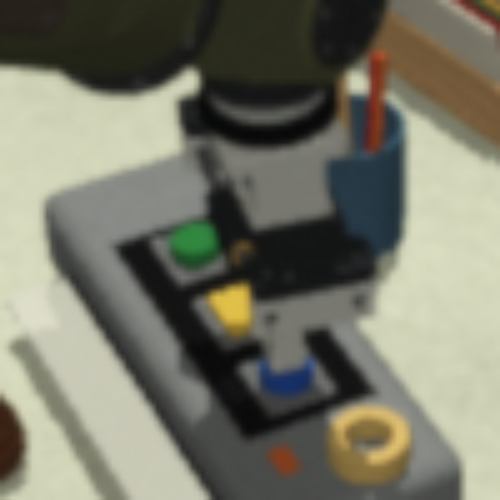

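The tip rests on the middle of the blue cap at crop (287,365), and the yellow cap sits low. I'll press blue and let it up.

jog_arm([
  {"dx": 0, "dy": 0, "dz": 0.08, "ax": 0, "ay": 0, "az": 0, "gripper": 1},
  {"dx": 0, "dy": 0, "dz": 0.05, "ax": 0, "ay": 0, "az": 0, "gripper": 1},
  {"dx": 0, "dy": 0, "dz": 0, "ax": 0, "ay": 0, "az": 0, "gripper": 1},
  {"dx": 0, "dy": 0, "dz": 0, "ax": 0, "ay": 0, "az": 0, "gripper": 1},
])

```text
clock: 4.88
eef_pos: [520.9, 150.5, 87.1]
eef_rot: [3.14, 0.001, 2.745]
wrist_force: [-5.1, 2.0, 14.8]
finger_gap: 0.4
finger_force: 7.2
```

Blue is bottomed at 14.8 N. Now I lift, carry over to the red off point at (580.5, -147), and turn to line up with the block.

jog_arm([
  {"dx": 0, "dy": 0, "dz": -1, "ax": 0, "ay": 0, "az": 0, "gripper": 1},
  {"dx": 0, "dy": 0, "dz": -0.6, "ax": 0, "ay": 0, "az": 0, "gripper": 1},
  {"dx": -0.61, "dy": -0.9, "dz": 0, "ax": 0, "ay": 0, "az": 0, "gripper": 1},
  {"dx": -0.61, "dy": -0.9, "dz": 0, "ax": 0, "ay": 0, "az": 0, "gripper": 1},
  {"dx": -0.61, "dy": -0.9, "dz": 0, "ax": 0, "ay": 0, "az": 0, "gripper": 1},
  {"dx": -0.61, "dy": -0.9, "dz": 0, "ax": 0, "ay": 0, "az": 0, "gripper": 1},
  {"dx": -0.61, "dy": -0.9, "dz": 0, "ax": 0, "ay": 0, "az": 0, "gripper": 1},
  {"dx": -0.61, "dy": -0.9, "dz": 0, "ax": 0, "ay": 0, "az": 0, "gripper": 1},
  {"dx": -0.61, "dy": -0.9, "dz": 0, "ax": 0, "ay": 0, "az": 0, "gripper": 1},
])

```text
clock: 6.0
eef_pos: [580.7, -149.8, 149.7]
eef_rot: [-3.141, -0.0, 2.745]
wrist_force: [0.3, -0.2, -0.2]
finger_gap: 0.3
finger_force: 0.0
```

jog_arm([
  {"dx": 0, "dy": 0, "dz": 0, "ax": 0, "ay": 0, "az": -0.79, "gripper": 1},
  {"dx": 0, "dy": 0, "dz": 0, "ax": 0, "ay": 0, "az": -0.79, "gripper": 1},
  {"dx": 0, "dy": 0, "dz": 0, "ax": 0, "ay": 0, "az": -0.79, "gripper": 1},
  {"dx": 0, "dy": 0, "dz": 0, "ax": 0, "ay": 0, "az": -0.79, "gripper": 1},
  {"dx": 0, "dy": 0, "dz": 1, "ax": 0, "ay": 0, "az": 0, "gripper": 1},
  {"dx": 0, "dy": 0, "dz": 0, "ax": 0, "ay": 0, "az": 0, "gripper": 1},
  {"dx": 0, "dy": 0, "dz": 0, "ax": 0, "ay": 0, "az": 0, "gripper": 1},
])

```text
clock: 6.88
eef_pos: [581.0, -148.4, 111.0]
eef_rot: [-3.141, 0.001, -2.987]
wrist_force: [-0.1, -0.5, 0.0]
finger_gap: 0.3
finger_force: 0.0
```

Run:
```python
from cell import cams
from h import *
s=cams.camera("side")
for k,b in {"yellow":(218,172,240,192),"blue":(226,184,248,204),"green":(208,160,230,178)}.items():print(k,np.round(blob(s,k,b)[0],1))
f=lambda x,y:cv2.resize(s["image"][y:y+100,x:x+100],(400,400))
cv2.imwrite("pics/red.png",np.hstack([f(180,130),f(270,190)])[:,:,::-1])
```

```text
yellow [227.1 180.9]
blue [236.5 193.5]
green [218.5 168. ]
```

View pics/red.png

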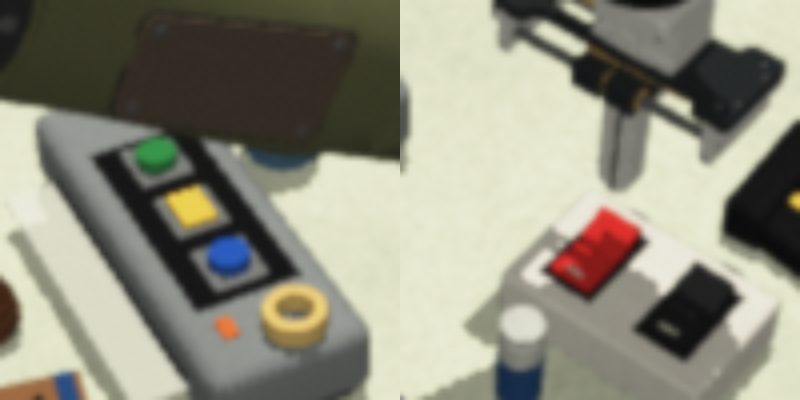

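Yellow is down, and blue is back up at (236.5,193.5), the same as at the start. The tip at image (325,236) stands above the red rocker's raised off half. Pressing it now.

jog_arm([
  {"dx": 0, "dy": 0, "dz": 0.95, "ax": 0, "ay": 0, "az": 0, "gripper": 1},
  {"dx": 0, "dy": 0, "dz": 0.1, "ax": 0, "ay": 0, "az": 0, "gripper": 1},
  {"dx": 0, "dy": 0, "dz": 0.08, "ax": 0, "ay": 0, "az": 0, "gripper": 1},
  {"dx": 0, "dy": 0, "dz": 0.06, "ax": 0, "ay": 0, "az": 0, "gripper": 1},
  {"dx": 0, "dy": 0, "dz": 0, "ax": 0, "ay": 0, "az": 0, "gripper": 1},
  {"dx": 0, "dy": 0, "dz": 0, "ax": 0, "ay": 0, "az": 0, "gripper": 1},
])

```text
clock: 7.68
eef_pos: [581.1, -148.4, 62.9]
eef_rot: [-3.141, 0.001, -2.987]
wrist_force: [0.9, 0.2, 2.0]
finger_gap: 0.3
finger_force: 1.1
```

jog_arm([
  {"dx": 0, "dy": 0, "dz": 0.05, "ax": 0, "ay": 0, "az": 0, "gripper": 1},
  {"dx": 0, "dy": 0, "dz": 0.04, "ax": 0, "ay": 0, "az": 0, "gripper": 1},
  {"dx": 0, "dy": 0, "dz": 0, "ax": 0, "ay": 0, "az": 0, "gripper": 1},
  {"dx": 0, "dy": 0, "dz": 0, "ax": 0, "ay": 0, "az": 0, "gripper": 1},
])

```text
clock: 8.18
eef_pos: [581.1, -148.5, 60.0]
eef_rot: [-3.141, 0.002, -2.987]
wrist_force: [-1.9, 2.3, 14.7]
finger_gap: 0.4
finger_force: 7.5
```

The rocker is at its stop, with the tip at 52 mm and 14.7 N. I'll lift clear and check.

jog_arm([
  {"dx": 0, "dy": 0, "dz": -0.8, "ax": 0, "ay": 0, "az": 0, "gripper": 1},
  {"dx": 0, "dy": 0, "dz": -1, "ax": 0, "ay": 0, "az": 0, "gripper": 1},
  {"dx": 0, "dy": 0, "dz": -1, "ax": 0, "ay": 0, "az": 0, "gripper": 1},
  {"dx": 0, "dy": 0, "dz": 0, "ax": 0, "ay": 0, "az": 0, "gripper": 1},
  {"dx": 0, "dy": 0, "dz": 0, "ax": 0, "ay": 0, "az": 0, "gripper": 1},
])

```text
clock: 8.8
eef_pos: [580.0, -148.2, 169.4]
eef_rot: [3.141, -0.002, -2.987]
wrist_force: [-0.0, -1.0, -0.0]
finger_gap: 0.4
finger_force: 0.0
```

Run:
```python
from cell import cams
from h import *
s=cams.camera("side")
for k,b in {"yellow":(218,172,240,192),"blue":(226,184,248,204),"green":(208,160,230,178)}.items():print(k,np.round(blob(s,k,b)[0],1))
f=lambda x,y:cv2.resize(s["image"][y:y+100,x:x+100],(400,400))
cv2.imwrite("pics/end.png",np.hstack([f(180,130),f(270,190)])[:,:,::-1])
```

```text
yellow [227.1 180.9]
blue [236.5 193.5]
green [219.  168.5]
```

View pics/end.png

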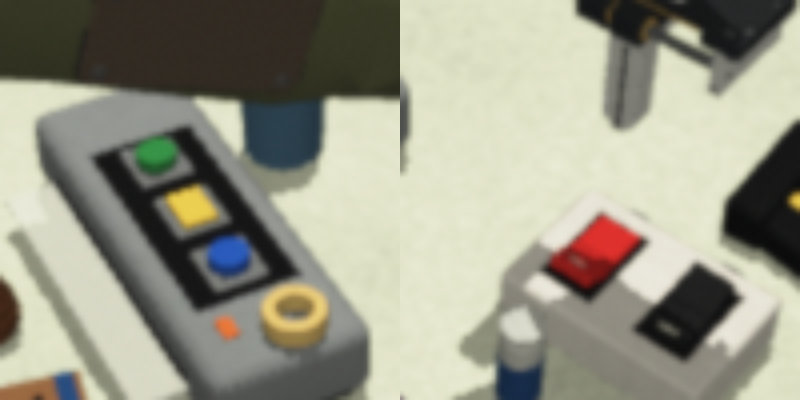

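The red rocker's on half now stands up, at crop (585,265). Black is unchanged, the block has not moved, yellow is down, and blue and green are up.

```bash
python3 -c "
from cell import job
print(job.sign_off())"
```

```text
the job is handed in; nothing more can be done
None
```

The job is handed in: I latched the yellow key down, pressed and released the blue key, then switched the red rocker to off. The final side-camera check showed green, black and the power block undisturbed, but sign-off returned no verdict.

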